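# Stow the multimeter and drop the crate's gate latch

## Robot

A 6-joint arm with a two-finger parallel gripper is mounted at the origin on a cart in front of the work surface, level with it; the furniture and walls round the work are solid. World frame = base frame: x ahead of the robot, y to its left, z up, the work surface at z = 0. Lengths are in m, angles in degrees, forces in N, time in s.
With the tool pointing down it reaches from about 0.325 to 0.85 m from the base axis. Payload 15.5 kg.
Tool frame: the origin (TCP) lies midway between the tips of the shut fingers; the grasp point (between the pads) lies 19 mm behind it; z points along the fingers, y is the line along which they close (so a half turn about z gives the same grasp; the last joint's range is limited). The gripper opens to 91 mm and grips with 3 to 60 N. Pads are 32 mm wide; open, the fingers measure 118 mm over their backs; the gripper's body (76 mm by 178 mm) begins 60 mm behind the grasp point.
Start: joints at [63.627, 28.281, 77.091, -0, 74.628, -5.472], TCP at [0.223, 0.584, 0.192] pointing down, gripper open.
Joint ranges: [-166.48, 166.48], [-47.26, 123.95], [12.59, 153.08], [-70.14, 250.14], [6.76, 159.57], [-176.63, 176.63]. Speed limits (degrees/s): [108.29, 108.29, 147.25, 172.46, 172.46, 172.46].

## Interface

Orientations are given as a 3x3 rotation matrix whose columns are the frame's x, y, z axes.
In Python, from bench import ctrl gives the robot as it stands. The module is installed in compiled form; this text tells all that it offers. Calls block until the motion is done:
- ctrl.goto(position, orientation): joint-space move of the TCP to a pose.
- ctrl.move_l(position, vel=0.15, ori=None, contact_N=None): straight line of the TCP; ori=None keeps the orientation; vel is the mean speed in m/s. With contact_N (N) it stops when the force on the tool has changed by that much, and returns True; else False.
- ctrl.movej(angles): joint-space move.
- ctrl.command_gripper(opening): opening from 0.0 (shut) to 1.0 (fully open); the grip force is fixed at half the most; returns when the fingers have stopped.
- ctrl.sleep(seconds).
- ctrl.ik(position, orientation): joint angles nearest the present ones, or None.
- ctrl.read_camera(name): name is "scene" or "top" or "wrist"; returns the picture (480x640x3 uint8, blue, green, red); there is no depth.
- ctrl.camera_params(name): a dict with "fx", "fy", "cx", "cy" (pixels), "D" ([k1, k2, p1, p2, k3] as OpenCV has them; the pictures are not rectified), "pose" (4x4, takes a point from camera to world coordinates); the wrist camera has in their place "T_tool_cam" (4x4, takes a point from camera to tool coordinates, whose origin is the TCP and whose axes are the flange's). Camera axes: x right, y up, looking along -z (the intrinsics and any distortion apply to the point x, -y, -z); pixel columns grow to the right and rows downward; lengths in m; the calibration is good to about 2 mm. A picture is of the moment at which its call begins: read the wrist's pose just before it. camera_params takes no time and is no camera call.
A pose or a line that the arm cannot do raises ctrl.MotionError and nothing moves.
- ctrl.sign_off(): hands the job in; it is judged then, once.
Readings, each from a call of its own:
- ctrl.current_t(): time.
- ctrl.current_q(): joint angles.
- ctrl.current_dq(): joint speeds.
- ctrl.current_effort(): joint torques, N m.
- ctrl.current_tool_pos(): TCP position.
- ctrl.current_eef_rot(): TCP orientation.
- ctrl.current_contact_force(): force on the tool from outside, world axes, zero at the start.
- ctrl.current_wrist_torque(): the same for the moment, N m.
- ctrl.current_grip_width(): opening from 0.0 (shut) to 1.0 (fully open).
- ctrl.current_grasp_force(): force on a finger pad.
Only numpy, scipy, OpenCV 4.12 (cv2) and the standard library are available. Lean on these libraries where they do the work, as an engineer would, in place of code of your own. Each camera call takes 0.05 s, during which the arm holds its last target. There are 200 camera calls.

## Task

Get the multimeter ready to be carried off in the grey steel crate: slide it all the way in, swing the crate's gate shut and latch it, so that the nose of the latch bar has been lifted over the lip of the keeper and lies down in its notch. Leave the loose tools and the tape roll on the desk where they are.

Things in the scene. Friction and masses are not known exactly. Their poses are not given: they have to be found in the camera images.
- crate: Open-topped grey sheet-steel carrying crate, firm on the desk. Origin: desk level, mid width; x points from the open mouth to the back, y left as seen from the mouth, z up. Floor top at z 7 mm, from x -82 (loading lip) to the back wall at x 38; inside 160 mm wide (y -80 to 80); walls, gate, posts 70 mm high; a post 22 mm wide on each side of the mouth, front face x -48. Shut gate: x -55 to -49.
- multimeter: Orange-framed multimeter lying face up, 140 x 72 mm, body 30 mm high (with dial 45), 0.2 to 0.3 kg. Origin: centre of its underside; its x axis runs along the 140 mm. It lies crosswise in the mouth of the crate, half out on the loading lip; it is all the way in when its origin has crate x above -0.012 m (against the back wall: +0.002), so that it clears the shut gate.
- gate (a joint): Swing of the crate's barred gate, rad: 0 shut (rests against the right post), up to 2.1 open towards the robot. Free of springs, light friction, stays where it is left. Gate 166 mm long, 6 mm thick, 14 to 68 mm above the desk, hinged upright at the left post.
- gate_hinge (a point): The gate's upright hinge axis at desk level: crate x -52, y +84 mm. Its axes turn with the gate: from the hinge the gate runs along this frame's -y; its outer face (with the bar) looks to -x.
- latch_bar (a joint): Tip of the flat steel latch bar on the gate's outer face, rad: 0 level (rests on its pin, or lies in the notch), grows as the nose rises, stop at 0.5. It falls back by its own weight (pressing the thumb plate takes about 2 N). The nose clears the keeper's lip above 0.22; with the nose down the blunt lip stops the gate at about 0.1 rad.
- thumb_plate (a point): Middle of the top of the thumb plate on the bar's tail, 36 mm along the bar, 32 mm across; 54 mm above the desk at rest, 44 mm from the gate hinge along the gate, 48 mm from the bar's pivot, 19 mm out from the gate's outer face, whose top rail (56 to 68 mm high) is behind it. Pressing it down tips the nose up. At rest its x points to the gate's inside, y to the gate hinge, z up.
- bar_nose (a point): Point on the underside of the bar 87 mm from its pivot, 36 mm above the desk when level: the part that lies in the notch. The bar is 8 mm thick and 164 mm long; its pivot lies 92 mm from the gate hinge along the gate, 44 mm above the desk; the nose ends 104 mm beyond the pivot, the tail 60 mm on the other side.
- keeper_notch (a point): Floor of the notch, middle, 34.5 mm above the desk. The keeper is an upturned steel hook, 14 mm wide, on the front of the right post; its notch is 16 mm wide (the bar is 8), open upwards, and its front lip is 8 mm thick and tops out 52 mm above the desk. Same axes as the crate.
- pliers: Blue-handled pliers, 57 x 182 x 12 mm, lying loose on the desk: leave alone. Origin: centre of the underside.
- yellow_screwdriver: Yellow-handled screwdriver, 154 mm long, lying loose: leave alone. Origin: centre of the underside.
- tape: Roll of brown packing tape, 94 mm across, 48 mm high, lying flat: leave alone. Origin: centre of the underside.

How it is judged (in metres and radians):
At the end, for the whole second after the job is handed in: The multimeter lies flat and still inside the crate behind the gate, the gate is shut to within 0.035 rad (6 mm at its free end), and the latch bar lies level (within 0.05 rad) with its nose in the keeper's notch (value of joint gate below 0.035 rad and value of joint latch_bar below 0.05 rad and x of multimeter in the frame of crate above -0.016 m and angle between multimeter's own z axis and vertical below 0.08 rad and linear speed of multimeter below 0.01 m/s); the robot touches nothing.
It fails at once if the multimeter is tipped up or knocked out of the crate (angle between multimeter's own z axis and vertical above 0.4 rad or x of multimeter in the frame of crate below -0.1 m).
It fails at once if a loose tool or the tape roll is moved by more than 20 mm (distance of any of pliers, yellow_screwdriver, tape from where it was at the start of the episode above 0.02 m).
It also fails if it takes over 48 s, if anything falls off the work surface, if the arm or the gripper's body presses on something with over 40 N, if the wrist force passes 120 N, or if a joint passes its speed limit or range.

## Working session

There is one attempt and no reset: what is moved stays moved. The work goes in short steps, each a Python script; the robot and the scene stay as the last script left them, time stands still between calls to the robot, and variables do not carry over. Pictures are saved under pics/ and viewed, at most 10 in all, crops included, and the job is handed in when it is done.

```bash
mkdir -p pics; python3 - <<'E'
from bench import ctrl
import cv2
for n in ("scene","top"):
    cv2.imwrite(f"pics/{n}0.png",ctrl.read_camera(n))
    p=ctrl.camera_params(n);print(n,p)
print(ctrl.camera_params("wrist"),ctrl.current_eef_rot(),ctrl.current_t())
E
```

```text
scene {'fx': 536.3766956573021, 'fy': 536.3766956573021, 'cx': 316.95090246146344, 'cy': 236.4475554259992, 'D': array([-0.10135183,  0.        ,  0.        ,  0.        ,  0.        ]), 'pose': array([[ 0.73028598,  0.3575796 , -0.5820818 , -0.06238802],
       [-0.6829805 ,  0.40066772, -0.61073973, -0.69645799],
       [ 0.01483332,  0.84356518,  0.53682191,  0.58178486],
       [ 0.        ,  0.        ,  0.        ,  1.        ]])}
top {'fx': 520.5197011790052, 'fy': 520.5197011790052, 'cx': 312.12243706320925, 'cy': 242.32999234901908, 'D': array([-0.00522733,  0.        ,  0.        ,  0.        ,  0.        ]), 'pose': array([[-0.01827673,  0.99287838, -0.11772206,  0.38208866],
       [-0.99983207, -0.01799195,  0.00348139, -0.10812459],
       [ 0.00133855,  0.11776592,  0.99304048,  1.09677325],
       [ 0.        ,  0.        ,  0.        ,  1.        ]])}
{'fx': 357.9494779096349, 'fy': 357.9494779096349, 'cx': 320.6057956464371, 'cy': 239.3292369673389, 'D': array([-0.03565032,  0.        ,  0.        ,  0.        ,  0.        ]), 'T_tool_cam': array([[ 6.23115326e-04,  9.63510618e-01,  2.67669385e-01,
         7.68199630e-02],
       [ 9.99999694e-01, -7.26824028e-04,  2.88368925e-04,
        -5.12252079e-04],
       [ 4.72395062e-04,  2.67669124e-01, -9.63510777e-01,
        -1.92609925e-01],
       [ 0.00000000e+00,  0.00000000e+00,  0.00000000e+00,
         1.00000000e+00]])} [[-9.34213895e-01  3.56713080e-01 -4.20131353e-04]
 [ 3.56713326e-01  9.34213345e-01 -1.01467035e-03]
 [ 3.05461324e-05 -1.09778559e-03 -9.99999397e-01]] 0.1
```

View pics/top0.png

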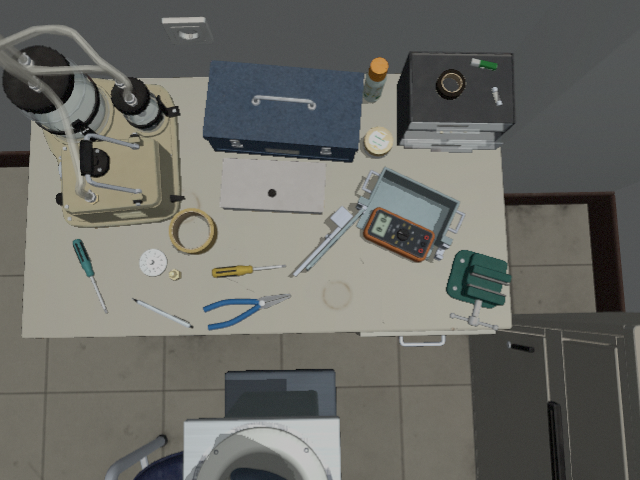

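View pics/scene0.png

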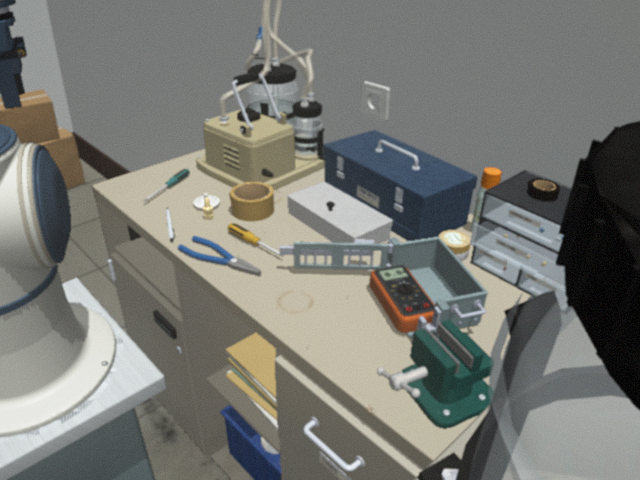

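The top view shows the crate with its back corners near (388,170) and (460,210). The orange meter is at about (400,233). The gate is open, running from about (365,210) to (295,272), with the thumb plate near (340,216). The scene view agrees. The vise sits to the right of the crate, and the screwdriver and pliers lie to the left of the gate's tip.

```bash
cat > h.py <<'E'
from bench import ctrl
import cv2, numpy as np
def ray(name,px,pose=None):
    p=ctrl.camera_params(name)
    K=np.array([[p['fx'],0,p['cx']],[0,p['fy'],p['cy']],[0,0,1]])
    u=cv2.undistortPoints(np.array(px,float).reshape(-1,1,2),K,p['D']).reshape(-1,2)
    T=p['pose'] if pose is None else pose
    d=np.c_[u[:,0],-u[:,1],-np.ones(len(u))]@T[:3,:3].T
    return T[:3,3],d
def plane(name,px,z,pose=None):
    o,d=ray(name,px,pose); return o+d*((z-o[2])/d[:,2])[:,None]
def proj(name,P,pose=None):
    p=ctrl.camera_params(name);T=p['pose'] if pose is None else pose
    K=np.array([[p['fx'],0,p['cx']],[0,p['fy'],p['cy']],[0,0,1]])
    c=(np.atleast_2d(P)-T[:3,3])@T[:3,:3]
    return cv2.projectPoints(c*[1,-1,-1],np.zeros(3),np.zeros(3),K,p['D'])[0].reshape(-1,2)
def tool():
    T=np.eye(4);T[:3,:3]=ctrl.current_eef_rot();T[:3,3]=ctrl.current_tool_pos();return T
def wristpose(): return tool()@ctrl.camera_params('wrist')['T_tool_cam']
def down(yaw,tilt=0):  # tool x axis at yaw (deg), z down
    a=np.radians(yaw);x=np.array([np.cos(a),np.sin(a),0]);z=np.array([0,0,-1.])
    return np.c_[x,np.cross(z,x),z]
E
python3 - <<'E'
from h import *
im=ctrl.read_camera('top')
hsv=cv2.cvtColor(im,cv2.COLOR_BGR2HSV)
m=cv2.inRange(hsv,(5,150,100),(15,255,255));m[:180]=0;m=cv2.morphologyEx(m,cv2.MORPH_CLOSE,np.ones((25,25)))
c=max(cv2.findContours(m,0,2)[0],key=cv2.contourArea)
r=cv2.minAreaRect(c);print(r)
b=cv2.boxPoints(r);P=plane('top',b,0.034);print(P.round(3));print(np.linalg.norm(np.diff(P,axis=0),axis=1),P.mean(0))
for n,p,z in (('back corners',[(388,169),(461,209)],.07),('gate ends',[(365,210),(293,274)],.068)):
    Q=plane('top',p,z);print(n,Q.round(3),np.linalg.norm(Q[1]-Q[0]),np.degrees(np.arctan2(*(Q[1]-Q[0])[[1,0]])))
cv2.imwrite('pics/topc.png',cv2.resize(im[150:290,270:470],None,fx=4,fy=4,interpolation=cv2.INTER_CUBIC))
E
```

```text
((399.0699768066406, 233.78890991210938), (66.01414489746094, 32.36853790283203), 24.676862716674805)
[[ 0.522 -0.216  0.034]
 [ 0.583 -0.245  0.034]
 [ 0.523 -0.367  0.034]
 [ 0.463 -0.337  0.034]]
[0.06792423 0.13574728 0.06752746] [ 0.52274507 -0.2912057   0.034     ]
back corners [[ 0.65  -0.268  0.07 ]
 [ 0.566 -0.411  0.07 ]] 0.1664803157697313 -120.54709692271295
gate ends [[ 0.567 -0.219  0.068]
 [ 0.442 -0.073  0.068]] 0.19276008406908823 130.69355116021381
```

View pics/topc.png

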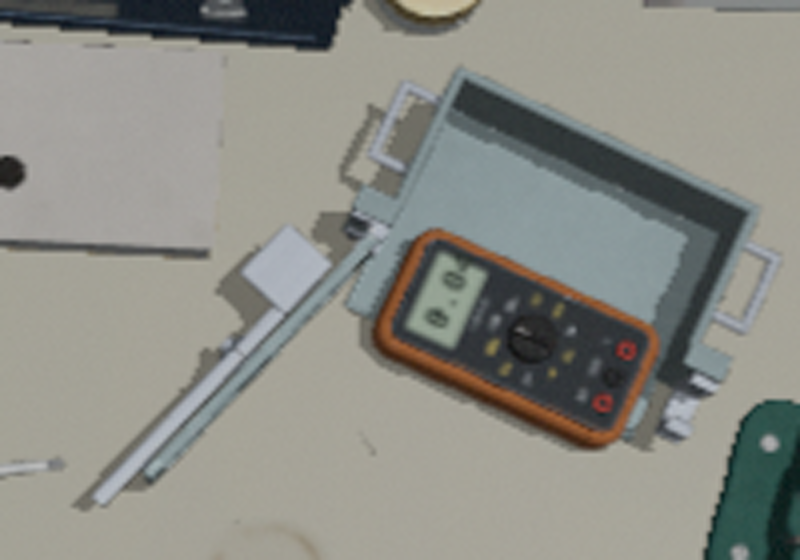

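The crop shows the gate open about 108° with its bar on the outer, left side. The plate is at crop (287,268), the keeper at (682,410), and the meter is parallel to the back wall. Next I'll lift clear, swing over and take one close wrist picture.

```bash
python3 - <<'E'
from h import *
R=down(154)
ctrl.move_l([0.16,0.40,0.38],vel=0.35)
print(ctrl.current_t())
ctrl.goto([0.415,-0.238,0.25],R)
ctrl.command_gripper(0.6)
T=wristpose();np.save('T1.npy',T)
im=ctrl.read_camera('wrist');cv2.imwrite('pics/w1.png',im)
print(ctrl.current_t(),ctrl.current_q(),ctrl.current_tool_pos())
E
```

```text
1.075
4.325 [-3.69921374e+01  1.29892287e+01  9.20778648e+01 -1.84178899e-03
  7.49344520e+01 -1.00990828e+02] [ 0.41498089 -0.23801623  0.24999567]
```

View pics/w1.png

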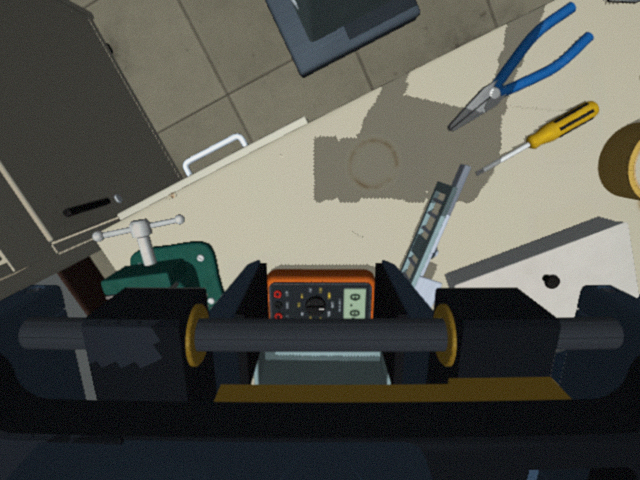

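The wrist view has the gripper at the bottom covering the crate. The gate runs from about (405,290) to (465,165), and the vise at (165,280) is clear of the mouth. I'll take the crate pose from the top view, since its corners are clean there, and check it by reprojecting the known points.

```bash
cat >> h.py <<'E'
def full(c): return (np.array(c,float)+.5)/4-.5+[270,150]
E
python3 - <<'E'
from h import *
c=plane('top',full([(462,68),(758,210)]),0.07)
d=c[1]-c[0];L=np.linalg.norm(d);ym=-d/L;xm=np.array([ym[1],-ym[0],0])
yaw=np.degrees(np.arctan2(xm[1],xm[0]));O=c.mean(0)-0.040*xm;O[2]=0
print('width',L,'yaw',yaw,'O',O)
C=np.eye(4);C[:3,0]=xm;C[:3,1]=ym;C[:3,3]=O;
g=plane('top',full([(380,240),(152,478)]),0.068);gi=(g-O)@C[:3,:3];print('gate rail in crate',gi.round(4),np.linalg.norm(gi[1]-gi[0]))
v=gi[1]-gi[0]; th=np.arctan2(-v[0],-v[1]);print('gate angle',th)
m=np.array([0.5227,-0.2912,0]);print('meter crate',((m-O)@C[:3,:3]).round(4))
vz=[(x,y) for x,y in((448,250),(510,300),(452,260))]
for z in(0.03,0.09):print('vise',z,((plane('top',vz,z)-O)@C[:3,:3]).round(3).tolist())
np.savez('crate.npz',C=C,th=th)
W=lambda p:np.array(p)@C[:3,:3].T+O
H=np.array([-.052,.084,0]);ox=np.array([np.cos(th),-np.sin(th),0]);oy=np.array([np.sin(th),np.cos(th),0])
# gate frame: -y direction from hinge at th=0 is crate -y; opening swings it to -x
G=lambda x,y,z:W(H+x*ox+y*oy+[0,0,z])
pts=[W(p) for p in((.038,.08,.07),(.038,-.08,.07),(-.048,.102,.07),(-.048,.08,.07),(-.048,-.08,.07),(-.048,-.102,.07),(-.048,-.091,.0345),(-.082,.08,.007),(-.082,-.08,.007))]+[G(0,0,.068),G(0,-.166,.068),G(-.022,-.044,.054),G(-.02,-.196,.05)]
im=cv2.resize(cv2.imread('pics/top0.png')[150:290,270:470],None,fx=4,fy=4,interpolation=cv2.INTER_CUBIC)
for i,p in enumerate(proj('top',pts)):
    q=((p-[270,150]+.5)*4-.5).round().astype(int);col=(0,0,255) if i<9 else (255,0,255)
    cv2.circle(im,tuple(map(int,q)),3,col,-1)
cv2.imwrite('pics/chk.png',im)
E
```

```text
width 0.1643835687556149 yaw -27.372286208829696 O [ 0.58195488 -0.31673532  0.        ]
gate rail in crate [[-0.0575  0.0812  0.068 ]
 [-0.2152  0.1305  0.068 ]] 0.165256633659621
gate angle 1.8742636610940275
meter crate [-0.0644 -0.0046  0.    ]
vise 0.03 [[-0.049, -0.11, 0.03], [-0.087, -0.266, 0.03], [-0.065, -0.126, 0.03]]
vise 0.09 [[-0.062, -0.099, 0.09], [-0.097, -0.246, 0.09], [-0.076, -0.114, 0.09]]
```

View pics/chk.png

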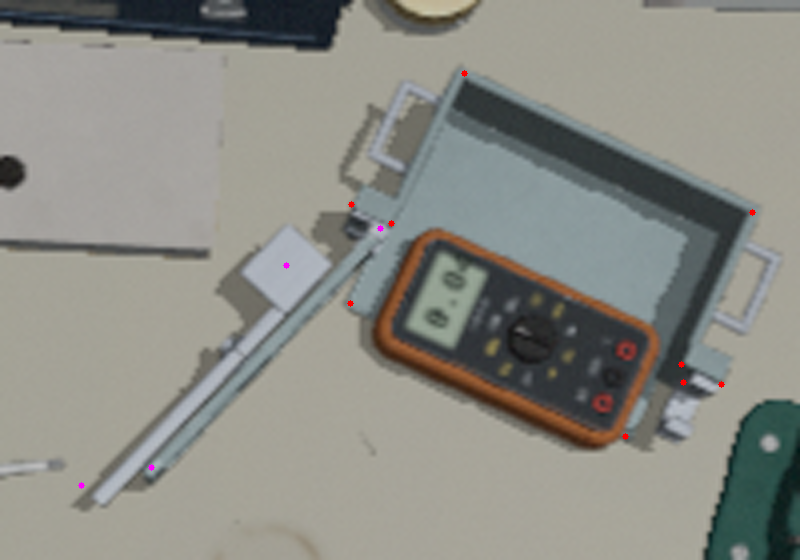

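The reprojected points fit to about 2 mm: the width is 164 mm, the gate rail 165 mm and the plate is centred. The gate angle is 1.87 rad and the meter is at crate x ≈ -0.064. Next I'll push the meter in.

```bash
cat >> h.py <<'E'
try:
    C=np.load('crate.npz')['C'];O=C[:3,3]
    YAW=np.degrees(np.arctan2(C[1,0],C[0,0]))
    W=lambda p:np.array(p,float)@C[:3,:3].T+O
except OSError: pass
def meter():
    im=ctrl.read_camera('top');hsv=cv2.cvtColor(im,cv2.COLOR_BGR2HSV)
    m=cv2.inRange(hsv,(5,150,100),(15,255,255));m[:150]=0;m=cv2.morphologyEx(m,cv2.MORPH_CLOSE,np.ones((25,25)))
    r=cv2.minAreaRect(max(cv2.findContours(m,0,2)[0],key=cv2.contourArea))
    P=plane('top',cv2.boxPoints(r),0.037);return im,r,((P.mean(0)-O)@C[:3,:3]).round(4)
E
python3 - <<'E'
from h import *
R=down(YAW+180)
ctrl.goto(W([-.15,-.002,.10]),R)
ctrl.move_l(W([-.15,-.002,.022]),vel=0.15)
print(ctrl.move_l(W([-.07,-.002,.022]),vel=0.06,contact_N=20),ctrl.current_contact_force())
print(ctrl.move_l(W([-.050,-.002,.022]),vel=0.03,contact_N=10),ctrl.current_contact_force(),((ctrl.current_tool_pos()-O)@C[:3,:3]).round(4))
ctrl.move_l(W([-.12,-.002,.022]),vel=0.15)
ctrl.move_l(W([-.15,.03,.2]),vel=0.3)
ctrl.command_gripper(0)
im,r,m=meter();print(r,m,ctrl.current_t());cv2.imwrite('pics/t2.png',im)
E
```

```text
False [-0.70820925  0.01983223  0.25072215]
False [-0.47303861  0.14426161  1.64802238] [-0.0502 -0.002   0.0219]Traceback (most recent call last):
  File "<stdin>", line 10, in <module>
  File "h.py", line 32, in meter
    r=cv2.minAreaRect(max(cv2.findContours(m,0,2)[0],key=cv2.contourArea))
                      ~~~^^^^^^^^^^^^^^^^^^^^^^^^^^^^^^^^^^^^^^^^^^^^^^^^
ValueError: max() iterable argument is empty
```

```bash
cat >> h.py <<'E'
HG=np.array([-.052,.084,0])
def G(th,x,y,z):
    return W(HG+x*np.array([np.cos(th),-np.sin(th),0])+y*np.array([np.sin(th),np.cos(th),0])+[0,0,z])
def RG(th): return down(YAW+180-np.degrees(th))
E
python3 - <<'E'
from h import *
th0=1.874
for th in (1.874,1.4,1,.5,.1): 
    q=ctrl.ik(G(th,-.035,-.115,.03),RG(th)); print(th,G(th,-.035,-.115,.03).round(3),None if q is None else np.round(q))
ctrl.goto(G(th0,-.07,-.115,.2),RG(th0))
print(ctrl.current_t())
im,r,m=meter();print(r,m);cv2.imwrite('pics/t2.png',im[100:340,200:520])
cv2.imwrite('pics/t2b.png',np.hstack([cv2.resize(im[140:300,260:480],(800//2,290)),cv2.resize(ctrl.read_camera('scene')[200:360,260:480],(400,290))]))
E
```

```text
1.874 [ 0.517 -0.112  0.03 ] [-19.  33. 100.  -0.  46.  26.]
1.4 [ 0.475 -0.15   0.03 ] [-24.  32. 104.  -0.  44.  -7.]
1 [ 0.457 -0.194  0.03 ] [-30.  32. 105.  -0.  43. -35.]
0.5 [ 0.459 -0.253  0.03 ] [-35.  33. 101.  -0.  46. -69.]
0.1 [ 0.482 -0.295  0.03 ] [-38.  35.  95.  -0.  50. -94.]
12.2417
((399.19329833984375, 233.6969451904297), (65.86678314208984, 32.3439826965332), 24.676862716674805) [-0.0646 -0.0044  0.037 ]
```

View pics/t2b.png

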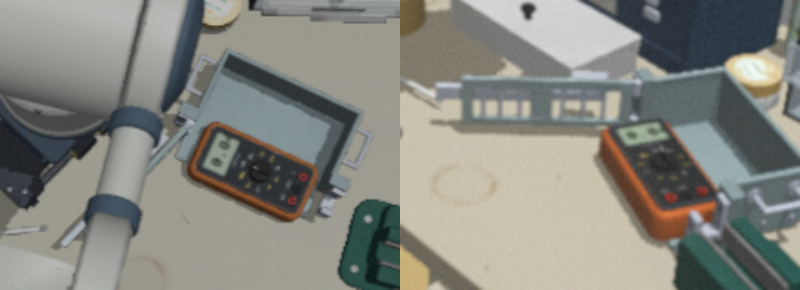

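The meter hasn't moved at all (crate x still -0.065). Opened fingers probably swing their tips back, so they passed over the 30 mm body. I'll push again with the fingers shut and low, and look at the finger mid-push.

```bash
python3 - <<'E'
from h import *
R=down(YAW+180)
y=-.004
print(ctrl.current_grip_width())
ctrl.goto(W([-.16,y,.10]),R)
ctrl.move_l(W([-.15,y,.017]),vel=0.2)
print(ctrl.move_l(W([-.09,y,.017]),vel=0.06,contact_N=20),ctrl.current_contact_force(),ctrl.current_tool_pos(),ctrl.current_t())
cv2.imwrite('pics/p1.png',np.hstack([ctrl.read_camera('scene')[180:380,240:500],ctrl.read_camera('wrist')[200:400,190:450]]))
E
```

```text
0.004285471968927502
False [-0.07647616 -0.62481548  0.17651954] [ 0.49991768 -0.27875745  0.01697852] 16.0667
```

View pics/p1.png

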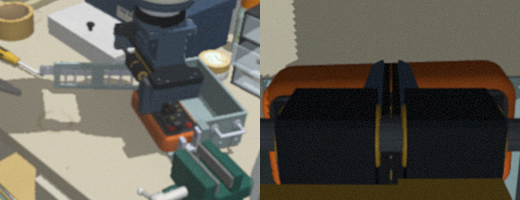

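```bash
python3 - <<'E'
from h import *
y=-.004
f=[]
for x in (-.075,-.06,-.054):
    print(ctrl.move_l(W([x,y,.017]),vel=0.05,contact_N=12),ctrl.current_contact_force().round(2),((ctrl.current_tool_pos()-O)@C[:3,:3]).round(4))
a=ctrl.read_camera('scene')[180:380,240:500]
ctrl.move_l(W([-.10,y,.017]),vel=0.1)
b=ctrl.read_camera('scene')[180:380,240:500]
cv2.imwrite('pics/p2.png',cv2.resize(np.hstack([a,b]),(800,308)));print(ctrl.current_t())
E
```

```text
False [-0.04 -0.08  0.09] [-0.0746 -0.004   0.0169]
False [ 0.62  0.14 -0.03] [-0.0597 -0.004   0.017 ]
False [-0.12 -0.71  0.22] [-0.0537 -0.004   0.017 ]
18.0417
```

View pics/p2.png

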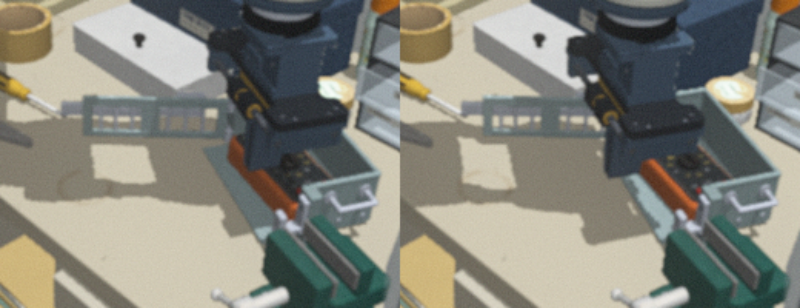

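The picture shows the bare loading lip and the meter inside behind the mouth, so the shut-finger push worked. Next I'll go to the gate's outer side, check the meter from the top camera, and swing the gate to the lip.

```bash
python3 - <<'E'
from h import *
th0=1.874
ctrl.move_l(W([-.13,-.004,.12]),vel=0.3)
ctrl.goto(G(th0,-.075,-.115,.13),RG(th0))
im,r,m=meter();print(r[1:],m,ctrl.current_t())
ctrl.move_l(G(th0,-.065,-.115,.03),vel=0.25)
if m[0]>-.012:
    for th in np.linspace(1.75,.15,9):
        if ctrl.move_l(G(th,-.033,-.115,.03),vel=0.12,ori=RG(th),contact_N=12): print('contact',th);break
    print(th,ctrl.move_l(G(.07,-.033,-.115,.03),vel=0.03,ori=RG(.07),contact_N=5),ctrl.current_contact_force().round(2),((ctrl.current_tool_pos()-O)@C[:3,:3]).round(4))
    print(ctrl.current_t())
    a=ctrl.read_camera('scene')[160:380,220:500];cv2.imwrite('pics/g1.png',cv2.resize(a,None,fx=2.5,fy=2.5))
E
```

```text
((65.45914459228516, 32.25522994995117), 18.434947967529297) [-0.0248 -0.0036  0.037 ] 20.6083
```

The meter is only at x ≈ -0.025 and turned about 6°. The numbers fit fingertips that rode over the 30 mm body and pushed on the dial (-0.0538 + 0.016 = dial edge). I'll check the true tip height by touching the bare desk here.

```bash
python3 - <<'E'
from h import *
p=ctrl.current_tool_pos();print(p,ctrl.current_contact_force().round(2),ctrl.current_t())
q=p.copy();q[2]=.012;print(ctrl.move_l(q,vel=.1,contact_N=5),ctrl.current_tool_pos())
q[2]=-.012;print(ctrl.move_l(q,vel=.03,contact_N=5),ctrl.current_tool_pos(),ctrl.current_contact_force().round(2),ctrl.current_t())
im,r,m=meter();print(r,m)
p[2]=.06;ctrl.move_l(p,vel=.3)
E
```

```text
[ 0.53877918 -0.09126188  0.03051052] [ 0.82 -0.1   0.7 ] 21.1583
True [ 0.5395401  -0.09138717  0.01146753]
False [ 0.53887045 -0.09125696 -0.01193148] [0.1  0.06 0.96] 22.3333
((407.1000061035156, 216.1999969482422), (65.45914459228516, 31.939001083374023), 18.434947967529297) [-0.0244 -0.0036  0.037 ]
```

The tip reached a reported z of -0.012 without touching the desk, so there is a real height offset. I'll find it.

```bash
python3 - <<'E'
from h import *
p=ctrl.current_tool_pos();q=p.copy();q[2]=-.01;ctrl.move_l(q,vel=.2)
q[2]=-.045;print(ctrl.move_l(q,vel=.025,contact_N=4),ctrl.current_tool_pos(),ctrl.current_contact_force().round(2),ctrl.current_t())
zc=ctrl.current_tool_pos()[2]
q[2]=zc+.05;ctrl.move_l(q,vel=.3)
E
```

```text
True [ 0.53977415 -0.09152056 -0.02143276] [-1.92  0.65 16.12] 23.95
```

The desk is touched at a reported z ≈ -0.020, so the real tip is 20 mm above the reading. I'll correct by that and push the meter home, a little left of its centre so it squares up against the wall.

```bash
echo 'DZ=np.array([0,0,-.0195])' >> h.py; python3 - <<'E'
from h import *
R=down(YAW+180);y=.014
ctrl.goto(W([-.105,y,.09])+DZ,R)
ctrl.move_l(W([-.105,y,.017])+DZ,vel=.2)
ctrl.move_l(W([-.068,y,.017])+DZ,vel=.12)
print(ctrl.move_l(W([-.0485,y,.017])+DZ,vel=.03,contact_N=10),ctrl.current_contact_force().round(2),((ctrl.current_tool_pos()-O)@C[:3,:3]).round(4),ctrl.current_t())
th0=1.874
ctrl.move_l(W([-.075,y,.05])+DZ,vel=.25)
ctrl.move_l(W([-.12,y+.02,.14])+DZ,vel=.4)
ctrl.goto(G(th0,-.07,-.115,.13)+DZ,RG(th0))
im,r,m=meter();print(r,m,ctrl.current_t())
E
```

```text
True [-0.23  0.61 -0.82] [-0.0535  0.0139 -0.0029] 27.725
((414.0566101074219, 206.65838623046875), (65.16425323486328, 32.24917221069336), 25.34617805480957) [ 0.0001 -0.008   0.037 ] 30.4333
```

The meter is now square at x ≈ 0.000. Next I'll swing the gate up to the keeper's lip.

```bash
python3 - <<'E'
from h import *
th0=1.874
ctrl.move_l(G(th0,-.06,-.115,.03)+DZ,vel=.35)
for th in np.linspace(1.7,.22,7): ctrl.move_l(G(th,-.033,-.115,.03)+DZ,vel=.16,ori=RG(th))
print(ctrl.current_t())
print(ctrl.move_l(G(.09,-.033,-.115,.03)+DZ,vel=.03,ori=RG(.09),contact_N=6),ctrl.current_contact_force().round(2),((ctrl.current_tool_pos()-O)@C[:3,:3]).round(4),ctrl.current_t())
T=wristpose();np.save('T2.npy',T)
a=ctrl.read_camera('scene')[180:360,280:500];b=ctrl.read_camera('wrist')
cv2.imwrite('pics/g1.png',np.hstack([cv2.resize(a,(440,360)),cv2.resize(b[100:400,120:420],(360,360))]))
E
```

```text
33.725
True [-1.16 -0.03  0.89] [-0.0975 -0.0265  0.0101] 34.225
```

View pics/g1.png

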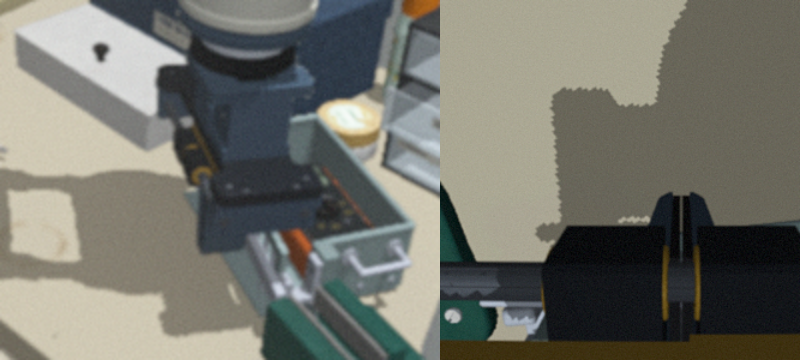

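The gate is almost shut, with its bar at the keeper's lip (theta ≈ 0.11). Next comes pressing the plate, pushing the rail home and releasing.

```bash
python3 - <<'E'
from h import *
t=lambda:round(ctrl.current_t(),2)
ctrl.move_l(G(.11,-.05,-.112,.06)+DZ,vel=.2,ori=RG(.11))
ctrl.move_l(G(.11,-.024,-.046,.078)+DZ,vel=.2,ori=RG(.1)); print(t())
ctrl.move_l(G(.11,-.0235,-.046,.060)+DZ,vel=.12)
f0=ctrl.current_contact_force()
ctrl.move_l(G(.11,-.0235,-.046,.039)+DZ,vel=.06); print('press',ctrl.current_contact_force()-f0,t())
print(ctrl.move_l(G(0,-.0145,-.046,.039)+DZ,vel=.03,ori=RG(0),contact_N=14),ctrl.current_contact_force()-f0,((ctrl.current_tool_pos()-O)@C[:3,:3]).round(4),t())
ctrl.sleep(.2);print(ctrl.current_contact_force()-f0)
T=wristpose();np.save('T3.npy',T)
cv2.imwrite('pics/l_s.png',ctrl.read_camera('scene'));cv2.imwrite('pics/l_w.png',ctrl.read_camera('wrist'))
a=cv2.imread('pics/l_s.png')[200:330,340:480]
cv2.imwrite('pics/l1.png',cv2.resize(a,None,fx=4.5,fy=4.5,interpolation=cv2.INTER_CUBIC)[:600])
E
```

```text
35.17
press [-0.45597036 -1.37403259  1.89220759] 35.97
True [-1.0754543   0.6028631   3.08604049] [-0.0746  0.0393  0.0192] 36.32
[-2.48115101 -0.60661851  3.17298969]
```

View pics/l1.png

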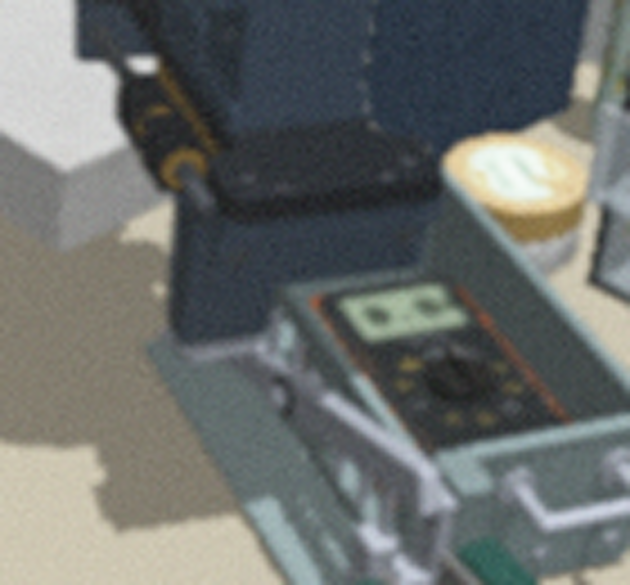

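The meter sits behind the gate, the plate is pressed and the nose raised. The gate still has a few mm to go, since the force guard stopped the push early. I'll continue in small steps while reading the force.

```bash
python3 - <<'E'
from h import *
p=(ctrl.current_tool_pos()-O)@C[:3,:3];p[2]=.039-.0195
for x in np.arange(-.0725,-.0635,.0015):
    ctrl.move_l(W([x,p[1],p[2]]),vel=.02);ctrl.sleep(.05)
    f=np.mean([ctrl.current_contact_force() for _ in range(5)],0)@C[:3,:3];print(round(x,4),f.round(2),((ctrl.current_tool_pos()-O)@C[:3,:3]).round(4))
    if f[0]<-8: break
print(ctrl.current_t())
cv2.imwrite('pics/l2s.png',ctrl.read_camera('scene'))
E
```

```text
-0.0725 [-10.66  -1.32   5.34] [-0.0746  0.0394  0.0191]
36.9333
```

```bash
python3 - <<'E'
from h import *
def cr(P): return ((proj('scene',P)-[340,200])*4.5).round().astype(int).tolist()
for th in(0,.05,.1):
    print(th,'rail free end',cr([G(th,-.003,-.166,.068),G(th,.003,-.166,.068)]))
    for b in (.15,.25,.4): print('  nose end top',b,cr([G(th,-.015,-.092-.104*np.cos(b),.052+.104*np.sin(b))]))
print('post top',cr([W([-.048,-.08,.07]),W([-.048,-.102,.07])]),'keeper lip',cr([W([-.075,-.091,.052])]))
a=cv2.imread('pics/l_s.png');b=cv2.imread('pics/l2s.png');print(np.abs(a.astype(int)-b)[250:330,380:460].mean())
E
```

```text
0 rail free end [[412, 465], [428, 462]]
  nose end top 0.15 [[418, 527]]
  nose end top 0.25 [[419, 499]]
  nose end top 0.4 [[418, 454]]
0.05 rail free end [[389, 469], [406, 466]]
  nose end top 0.15 [[389, 531]]
  nose end top 0.25 [[391, 502]]
  nose end top 0.4 [[391, 457]]
0.1 rail free end [[366, 471], [383, 469]]
  nose end top 0.15 [[360, 533]]
  nose end top 0.25 [[362, 505]]
  nose end top 0.4 [[362, 459]]
post top [[429, 453], [459, 494]] keeper lip [[363, 529]]
3.3936458333333333
```

In the last view the bar's end was at crop (445,490), which matches theta ≈ 0 and nose ≈ 0.27, not 0.1 rad (362,505). The 10 N resistance is therefore the post, and the gate is shut with the nose over the notch. I'll release straight up, then back off and check by numbers.

```bash
python3 - <<'E'
from h import *
p=(ctrl.current_tool_pos()-O)@C[:3,:3]
ctrl.move_l(W([p[0]+.0005,p[1],.075-.0195]),vel=.06)
ctrl.move_l(W([p[0]-.03,p[1],.17]),vel=.25)
ctrl.goto(W([-.20,.20,.25]),down(YAW+180))
print(ctrl.current_t(),ctrl.current_contact_force().round(2))
s=ctrl.read_camera('scene');t=ctrl.read_camera('top');cv2.imwrite('pics/f_s.png',s);cv2.imwrite('pics/f_t.png',t)
def gp(n,th,b): # points along bar top edge
    return proj(n,[G(th,-.015,-.092+q*np.cos(b),.052-q*np.sin(b)) for q in (-.104,-.085,-.06,-.03,.0)])
for n,im in (('top',t),('scene',s)):
    g=cv2.cvtColor(im,cv2.COLOR_BGR2GRAY)
    P0=gp(n,0,0);print(n,'pred shut',P0.round(0).tolist());print(' pred .1',gp(n,.1,0).round(0)[[0,3]].tolist(),' nose up .25',gp(n,0,.25).round(0)[[0,3]].tolist())
    for q in P0[[0,1,3]]:
        u,v=q.round().astype(int)
        if n=='top': print((u,v),g[v-12:v+13,u].tolist())
        else: print((u,v),'row',g[v,u-14:u+15].tolist(),'col',g[v-14:v+15,u].tolist())
E
```

```text
39.1833 [ 0.58 -0.19  0.26]
top pred shut [[448.0, 257.0], [440.0, 253.0], [428.0, 247.0], [415.0, 241.0], [401.0, 234.0]]
 pred .1 [[443.0, 265.0], [411.0, 246.0]]  nose up .25 [[450.0, 255.0], [415.0, 240.0]]
(np.int64(448), np.int64(257)) [106, 170, 167, 125, 158, 158, 157, 159, 179, 181, 177, 127, 158, 159, 159, 159, 160, 158, 159, 160, 160, 159, 159, 160, 160]
(np.int64(440), np.int64(253)) [82, 141, 145, 128, 58, 58, 73, 123, 174, 180, 176, 133, 63, 94, 150, 173, 173, 148, 91, 142, 160, 158, 160, 159, 160]
(np.int64(415), np.int64(241)) [92, 139, 143, 142, 69, 114, 131, 144, 169, 174, 172, 138, 65, 87, 95, 96, 95, 95, 105, 135, 150, 149, 150, 149, 139]
scene pred shut [[432.0, 326.0], [426.0, 317.0], [419.0, 307.0], [411.0, 295.0], [404.0, 284.0]]
 pred .1 [[419.0, 327.0], [404.0, 296.0]]  nose up .25 [[433.0, 311.0], [412.0, 291.0]]
(np.int64(432), np.int64(326)) row [93, 89, 87, 97, 114, 124, 123, 119, 112, 99, 85, 87, 84, 99, 115, 129, 133, 130, 126, 95, 76, 76, 92, 109, 112, 100, 79, 67, 67] col [84, 81, 83, 98, 117, 146, 169, 188, 198, 205, 198, 191, 172, 140, 115, 105, 106, 113, 109, 114, 113, 107, 113, 109, 99, 85, 79, 80, 78]
(np.int64(426), np.int64(317)) row [101, 101, 105, 99, 100, 114, 123, 138, 164, 185, 185, 161, 121, 103, 125, 160, 190, 201, 196, 180, 146, 102, 82, 74, 90, 99, 120, 114, 110] col [75, 89, 89, 98, 107, 135, 163, 189, 199, 198, 201, 192, 173, 152, 125, 106, 106, 130, 139, 125, 112, 102, 104, 112, 122, 126, 115, 97, 85]
(np.int64(411), np.int64(295)) row [104, 98, 102, 102, 102, 104, 95, 89, 84, 83, 84, 84, 87, 94, 134, 171, 194, 201, 182, 163, 122, 75, 56, 62, 71, 72, 67, 76, 103] col [75, 75, 90, 96, 116, 127, 151, 160, 185, 195, 199, 194, 182, 157, 134, 102, 87, 85, 87, 90, 84, 87, 80, 79, 92, 102, 100, 102, 105]
```

The bar's offset from prediction is the same at nose and middle: 3 px in the top view and 4–5 px in the scene view. So the gate is shut and the bar is level behind the lip. Handing in.

```bash
python3 -c "
from h import *
print(meter()[1:]);print(ctrl.sign_off(),ctrl.current_t())"
```

```text
(((414.1384582519531, 206.58645629882812), (65.0899658203125, 32.022098541259766), 25.641006469726562), array([ 0.0003, -0.008 ,  0.037 ]))
the job is handed in; nothing more can be done
the job is handed in; nothing more can be done
```

The job is handed in after about 40 s of the allowed 48 s: by the last camera check the multimeter is fully in (crate x ≈ 0.000 m), the gate is shut and the latch bar lies level behind the keeper's lip; I did not re-measure the loose tools or the tape, and the sign-off gave no verdict.

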